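# Find the complete microscope objective by weight and hold it over the balanced target

### The job

First balance the calibration target flat and level on top of the domed seat and let go of it. Then lift the two look-alike objectives clear of the rack in turn, the right-hand one (as seen from the robot) first, to feel which is the heavier, and leave the lighter one fully seated upright in the rack. Finish while still holding the heavier objective still and upright, nose down, centred over the balanced target with its nose about 35 mm above it; never touch the target with an objective, and leave the other things on the bench alone.

Things in the scene. Friction and masses are not known exactly. Their poses are not given: they have to be found in the camera images.
- target: Calibration target: aluminium block 56 (x) x 40 (y) x 18 (z), 0.12 kg, with a round glass inset (diameter 27 with its dark ring) in the centre of its top; starts flat on the bench. Origin: centre of its underside; z up. Grip it across the 40 mm width with the finger ends at least 4 above its underside, as the dome lies below it.
- seat: Domed seat: a polished steel half ball, radius 45, fixed on the bench, with a 4 mm thick, 104 diameter flange round its foot. Origin: centre of the ball, at bench level. A target set a few mm off centre tips by about 1.6 degrees per mm.
- seat_top (a point): Highest point of the dome, 45 above the bench; z up.
- rack: Black plastic rack fixed on the bench: plate 80 (x) x 170 (y) x 24 (z) with two through holes, diameter 28, on its y axis at +50 and -50. Origin: centre of its underside.
- rack_hole0 (a point): Centre of the mouth of the rack's hole at y = -50, on its top face.
- rack_hole1 (a point): Centre of the mouth of the rack's hole at y = +50, on its top face.
- objective_right: The right-hand objective seen from the robot, nose down in the rack hole at y = -50. Origin: nose tip (lowest point), 6 above the bench when seated; z up its axis. Nose 18 tall (diameter 14 widening to 22), aluminium barrel diameter 38 from 18 to 62 up (grip here; its shoulder rests on the rack), brass thread diameter 25 to 68. Its twin looks the same: either one is complete (0.35-0.43 kg), the other empty (0.12-0.16 kg).
- objective_left: The left-hand objective seen from the robot, nose down in the rack hole at y = +50. Origin: nose tip (lowest point), 6 above the bench when seated; z up its axis. Nose 18 tall (diameter 14 widening to 22), aluminium barrel diameter 38 from 18 to 62 up (grip here; its shoulder rests on the rack), brass thread diameter 25 to 68. Its twin looks the same: either one is complete (0.35-0.43 kg), the other empty (0.12-0.16 kg).
- slide_box: bystander: flat white and green box, 90 x 100 x 34 (mm); origin on its underside. Leave alone.
- oil_bottle: bystander: small amber bottle with black cap, diameter 32, height 60 (mm); origin on its underside. Leave alone.
- dish: bystander: small open glass bowl, diameter 60, height 14 (mm); origin on its underside. Leave alone.
- eyepiece: bystander: spare black eyepiece standing on end, diameter 38, height 50 (mm); origin on its underside. Leave alone.
- driver: bystander: screwdriver lying down, 150 long (mm); origin at the middle of its length, on its underside. Leave alone.
- mouse: bystander: round black puck-like computer mouse, diameter 60, height 33 (mm); origin on its underside. Leave alone.

How it is judged:
By the outcome, as a careful person would: the job done as asked, in the order asked, and still so for the second after the job is handed in, while the arm keeps its last pose, push and grip.
It also fails if it takes over 72 s, if anything falls off the work surface, if the arm or the gripper's body presses on something with over 40 N, if the wrist force passes 120 N, or if a joint passes its speed limit or range.

### The arm

A 6-joint arm with a two-finger parallel gripper is mounted at the origin on the work surface. World frame = base frame: x ahead of the robot, y to its left, z up, the work surface at z = 0. Lengths are in mm, angles in rad, forces in N, time in s.
With the tool pointing down it reaches from about 350 to 775 mm from the base axis. Payload 7.3 kg.
Tool frame: the origin (TCP) lies at the very end of the fingers, on their centre line; the grasp point (between the pads) lies 19 mm behind it; z points along the fingers, y is the line along which they close (so a half turn about z gives the same grasp; the last joint's range is limited). The gripper opens to 92 mm and grips with 3 to 60 N. Pads are 19 mm wide; open, the fingers measure 130 mm over their backs; the gripper's body (75 mm by 190 mm) begins 47 mm behind the grasp point.
Start: joints at [-1.352, 0.342, 1.524, -0, 1.275, -0.146], TCP at [187.323, -490.464, 226.741] pointing down, gripper open.
Joint ranges: [-2.53, 2.53], [-0.77, 2.02], [0.04, 2.7], [-1, 4.14], [0.28, 2.66], [-3.11, 3.11]. Speed limits (rad/s): [2.57, 2.57, 3.14, 3.14, 3.14, 3.14].

### API

Orientations are given as [roll, pitch, yaw] about the fixed x, y, z axes, in that order (R = Rz(yaw) Ry(pitch) Rx(roll)).
In Python, from plant import bot gives the robot as it stands.
- The arm moves only by the tool send_rows, never from a script. Its argument "rows" is a list of rows, each an object of numbers: "x", "y", "z": the shift along the tool's x, y, z in units of 0.2 m (1.0 is 0.2 m); "ax", "ay", "az": the turn, a rotation vector about the tool's x, y, z in units of 60 degrees (1.0 is 60 degrees); "jaw": the opening, from -1 (shut) to 1 (fully open), so that 0 is half open. In form: [{"x": .., "y": .., "z": .., "ax": .., "ay": .., "az": .., "jaw": ..}, ...]. A call has exactly 10 rows; each row is the pose to reach, as a shift and turn from the pose commanded when the call began, along the tool's axes at that moment; what a row does not reach only later rows make up. A row lasts 1/8 s, in which the tool goes at most 62.5 mm and 10.7 degrees, less where a joint would pass 70% of its speed; a pose out of reach is approached as far as the arm can. A call with a number of a shift or a turn outside -1 to 1 is refused whole. A call with a gripper value outside its range is refused whole. The fingers move at their own pace and stop on an object; the grip force is fixed at half the most. Time passes only in rows, so rows that repeat a pose let the fingers close, or fill a call up. It gives the time, the measured TCP pose, the force, the opening and the grip force at its end, in the units of the state.
- bot.get_obs(): the state, without advancing time (a new reading comes with each control period).
- bot.capture(name): name is "scene" or "top" or "wrist"; returns (picture, depth): 480x640x3 uint8, red, green, blue; 480x640 float32, mm along the optical axis (not along the pixel's ray), 0 where there is no reading.
- bot.camera_model(name): a dict with "vertical_fov" (degrees; the focal length in pixels is half the picture's height over the tangent of half this angle, whatever the lens; pixels are square), "cx", "cy" (the principal point, pixels), "R" (3x3) and "t" (3): a world point X has camera coordinates R X + t; the wrist camera has in their place "T_tool_cam" (4x4, takes a point from camera to tool coordinates, whose origin is the TCP and whose axes are the flange's). Camera axes: x right, y down, z forward; pixel columns grow to the right and rows downward; lengths in mm; the calibration is good to about 2 mm. The wrist camera is an equidistant fisheye: a pixel r from the principal point sees the ray r / f radians off the axis. A picture is of the moment at which its call begins: read the wrist's pose just before it. camera_model takes no time and is no camera call.
- bot.close_job(): hands the job in; it is judged then, once.
The state is a dict: "time": time; "joint_positions": joint angles; "dq": joint speeds; "tau": joint torques, N m; "tool_pos": TCP position; "tcp_rot": TCP orientation; "contact_force": force on the tool from outside, world axes, zero at the start; "moment": the same for the moment, N m; "grip_width": finger opening in mm; "finger_force": force on a finger pad.
Only numpy, scipy, OpenCV 4.12 (cv2) and the standard library are available. Lean on these libraries where they do the work, as an engineer would, in place of code of your own. Each camera call takes 0.05 s, during which the arm holds its last target. There are 200 camera calls.

## Working session

There is one attempt and no reset: what is moved stays moved. The work goes in short steps, Python scripts to look and compute and a tool call to move; the robot and the scene stay as the last step left them, time stands still between calls to the robot, and variables do not carry over. Pictures are saved under pics/ and viewed, at most 12 in all, crops included, and the job is handed in when it is done.

Besides the shell and the picture viewer there is one more tool, called after "Call:" as name([rows], argument=value, ...), one row to a line, values as JSON. send_rows: Moves the arm, as the interface text tells. Its arguments: {"type":"object","properties":{"rows":{"type":"array","items":{"type":"object","properties":{"x":{"type":"number","minimum":-1,"maximum":1},"y":{"type":"number","minimum":-1,"maximum":1},"z":{"type":"number","minimum":-1,"maximum":1},"ax":{"type":"number","minimum":-1,"maximum":1},"ay":{"type":"number","minimum":-1,"maximum":1},"az":{"type":"number","minimum":-1,"maximum":1},"jaw":{"type":"number"}}}}},"required":["rows"]}

```bash
mkdir -p pics; ls; python3 - <<'E'
from plant import bot
import cv2,numpy as np
o=bot.get_obs();print({k:np.round(v,3).tolist() for k,v in o.items()})
for n in ["top","scene"]:
    p,d=bot.capture(n);cv2.imwrite(f"pics/{n}0.png",p[:,:,::-1]);np.save(f"pics/{n}0.npy",d);print(n,bot.camera_model(n))
print(bot.camera_model("wrist"))
E
```

```text
pics
{'time': 0.0, 'joint_positions': [-1.352, 0.343, 1.525, -0.0, 1.275, -0.146], 'dq': [0.0, 0.001, -0.0, -0.001, -0.0, 0.001], 'tau': [0.0, -43.124, -24.422, 0.072, 0.056, -0.0], 'tool_pos': [187.224, -490.075, 226.063], 'tcp_rot': [-3.14, -0.0, 0.365], 'contact_force': [-0.199, -0.161, -0.254], 'moment': [-0.032, -0.01, -0.04], 'finger_force': 0.0, 'grip_width': 91.651}
top {'vertical_fov': 44.51319269071754, 'cx': 317.6912612923797, 'cy': 232.85888595185338, 'R': array([[ 0.00964401, -0.99968684,  0.02309128],
       [-0.99209488, -0.01245509, -0.12487043],
       [ 0.12511893, -0.02170449, -0.99190431]]), 't': array([  28.91479263,  605.98197596, 1185.2764388 ])}
scene {'vertical_fov': 50.89596175929712, 'cx': 311.9325288414125, 'cy': 241.4654591589151, 'R': array([[-0.45571027,  0.89012729, -0.00124965],
       [ 0.57993913,  0.29584047, -0.75904481],
       [-0.6752768 , -0.34662924, -0.65103719]]), 't': array([ 203.2181494 , -309.31302572, 1507.17928263])}
{'vertical_fov': 65.70646984690485, 'cx': 315.6406887824251, 'cy': 231.89021784281755, 'T_tool_cam': array([[ 1.57426170e-05, -9.67235034e-01, -2.53882628e-01,
         6.77331471e+01],
       [ 9.99999865e-01, -1.16588368e-04,  5.06182602e-04,
        -9.32017037e-01],
       [-5.19197307e-04, -2.53882601e-01,  9.67234902e-01,
        -1.57490636e+02],
       [ 0.00000000e+00,  0.00000000e+00,  0.00000000e+00,
         1.00000000e+00]])}
```

View pics/top0.png

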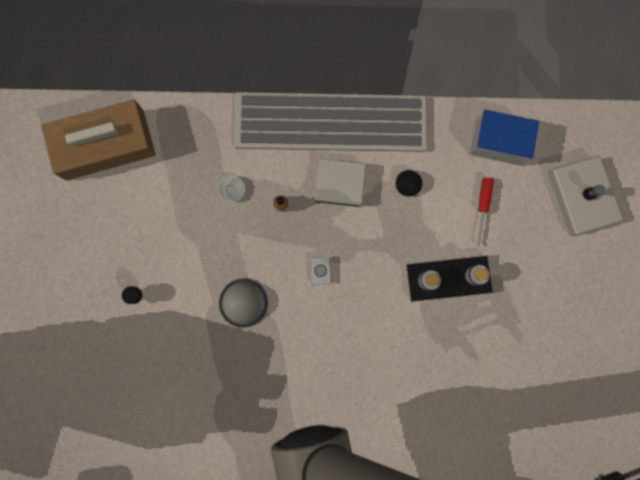

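```bash
cat > h.py <<'E'
import numpy as np,cv2
from plant import bot
from scipy.spatial.transform import Rotation as Ro
def f_(m): return 240/np.tan(np.radians(m["vertical_fov"]/2))
def cam_pose(name,o=None):
    m=bot.camera_model(name)
    if name!="wrist": R=m["R"].T; return m,R,-R@m["t"]
    o=o or bot.get_obs()
    Rt=Ro.from_euler("xyz",o["tcp_rot"]).as_matrix();T=m["T_tool_cam"]
    return m,Rt@T[:3,:3],Rt@T[:3,3]+np.array(o["tool_pos"])
def rays(m,u,v,name):
    u=np.asarray(u,float);v=np.asarray(v,float);f=f_(m)
    x=(u-m["cx"])/f;y=(v-m["cy"])/f
    if name!="wrist": return np.stack([x,y,np.ones_like(x)],-1)
    r=np.hypot(x,y)+1e-12;s=np.sin(r)/r
    return np.stack([x*s,y*s,np.cos(r)],-1)
def px2w(name,u,v,z,o=None):
    m,R,c=cam_pose(name,o);d=rays(m,u,v,name)@R.T
    return c+d*((z-c[2])/d[...,2])[...,None]
def cloud(name,depth,o=None):
    m,R,c=cam_pose(name,o);v,u=np.mgrid[:480,:640]
    d=rays(m,u,v,name);d=d/d[...,2:]*depth[...,None]
    return c+d@R.T
E
python3 - <<'E'
from h import *
for n,u,v,z in [("target",320,271,18),("seat",243.5,302,0),("objL",430,280,74),("objR",479,274,74)]:
    print(n,px2w("top",u,v,z).round(1))
p=cv2.imread("pics/top0.png")
c=np.hstack([cv2.resize(p[240:320,200:280],(400,400),interpolation=2),cv2.resize(p[240:320,280:360],(400,400),interpolation=2)])
r=cv2.resize(p[240:313,380:540],(800,365),interpolation=2)[:200*2]
cv2.imwrite("pics/c1.png",np.vstack([c,r])[:600])
# sphere fit
from scipy.optimize import least_squares
d=np.load("pics/top0.npy");P=cloud("top",d)[250:350,190:300].reshape(-1,3)
P=P[(P[:,2]>12)&(P[:,2]<60)]
s=least_squares(lambda q:np.linalg.norm(P-q,axis=1)-45,[*P[:,:2].mean(0),0],loss="soft_l1");print("sphere",len(P),s.x.round(2),np.abs(s.fun).mean())
P=cloud("top",d)[255:290,303:338].reshape(-1,3);P=P[(P[:,2]>12)&(P[:,2]<24)];print(len(P),P.mean(0));print(cv2.minAreaRect(P[:,:2].astype(np.float32)))
P=cloud("top",d)[240:320,390:510].reshape(-1,3);P=P[(P[:,2]>17)&(P[:,2]<30)];print(len(P),cv2.minAreaRect(P[:,:2].astype(np.float32)))
E
```

```text
target [527.4  29.6  18. ]
seat [461.2 190.1   0. ]
objL [ 508.3 -190.4   74. ]
objR [ 521.5 -289.9   74. ]
sphere 1329 [ 4.6101e+02  1.9105e+02 -3.7000e-01] 1.325090816855397
499 [529.39262383  29.63228363  17.8908736 ]
((529.550048828125, 29.532928466796875), (56.21881866455078, 40.11619186401367), 3.0508198738098145)
2329 ((532.5195922851562, -241.27117919921875), (112.92048645019531, 170.94500732421875), 6.830954551696777)
```

View pics/c1.png

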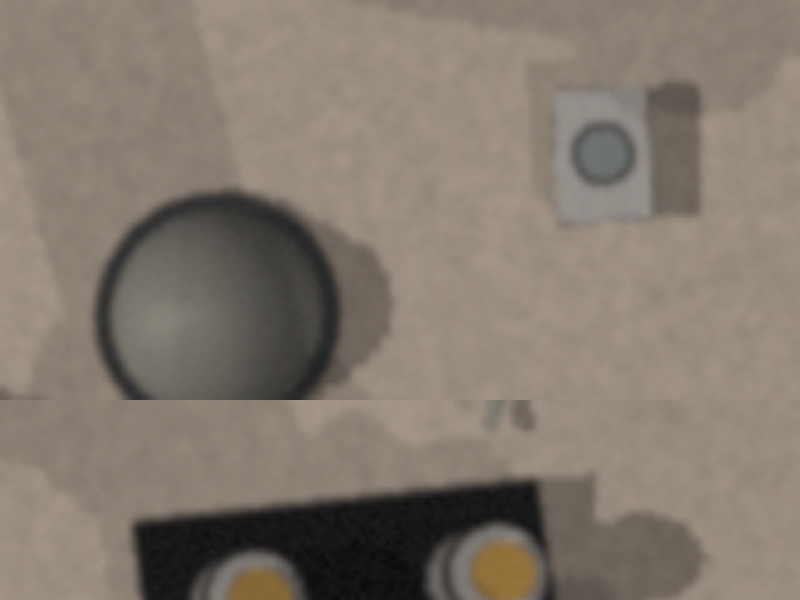

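Call:
send_rows([
  {"x":0.2,"y":-0.14,"z":0,"az":0.1,"jaw":1},
  {"x":0.4,"y":-0.28,"z":0,"az":0.2,"jaw":1},
  {"x":0.7,"y":-0.5,"z":0,"az":0.3,"jaw":1},
  {"x":1,"y":-0.72,"z":0,"az":0.3,"jaw":1},
  {"x":1,"y":-0.72,"z":0,"az":0.3,"jaw":1},
  {"x":1,"y":-0.72,"z":0,"az":0.3,"jaw":1},
  {"x":1,"y":-0.72,"z":0,"az":0.3,"jaw":1},
  {"x":1,"y":-0.72,"z":0,"az":0.3,"jaw":1},
  {"x":1,"y":-0.72,"z":0,"az":0.3,"jaw":1},
  {"x":1,"y":-0.72,"z":0,"az":0.3,"jaw":1},
])

```text
schema error: expected keys x, y, z, ax, ay, az, jaw
```

```bash
cat >> h.py <<'E'
def go(goal,yaw=None):
    "print the shift in units of the move call, to put the TCP at goal"
    o=bot.get_obs();R=Ro.from_euler("xyz",o["tcp_rot"])
    d=R.inv().apply(np.array(goal)-o["tool_pos"])/200
    print("t",round(o["time"],2),"pos",np.round(o["tool_pos"],1),"rot",np.round(o["tcp_rot"],4),"w",round(o["grip_width"],1),"F",np.round(o["contact_force"],1))
    print("shift",d.round(4))
    if yaw is not None:
        t=R.inv()*Ro.from_euler("xyz",[np.pi,0,yaw]);print("turn",(t.as_rotvec()/np.radians(60)).round(4))
E
python3 -c "
from h import *
go([529.5,29.5,160],.053)"
```

```text
t 0.1 pos [ 187.3 -490.1  226.1] rot [-3.1403e+00 -2.0000e-04  3.6480e-01] w 92.1 F [-0.1  0.   0.5]
shift [ 2.5255 -1.816   0.3335]
turn [-0.0013  0.      0.2978]
```

Call:
send_rows([
  {"x":0.2,"y":-0.14,"z":0,"ax":0,"ay":0,"az":0.1,"jaw":1},
  {"x":0.4,"y":-0.28,"z":0,"ax":0,"ay":0,"az":0.2,"jaw":1},
  {"x":0.7,"y":-0.5,"z":0,"ax":0,"ay":0,"az":0.3,"jaw":1},
  {"x":1,"y":-0.72,"z":0,"ax":0,"ay":0,"az":0.3,"jaw":1},
  {"x":1,"y":-0.72,"z":0,"ax":0,"ay":0,"az":0.3,"jaw":1},
  {"x":1,"y":-0.72,"z":0,"ax":0,"ay":0,"az":0.3,"jaw":1},
  {"x":1,"y":-0.72,"z":0,"ax":0,"ay":0,"az":0.3,"jaw":1},
  {"x":1,"y":-0.72,"z":0,"ax":0,"ay":0,"az":0.3,"jaw":1},
  {"x":1,"y":-0.72,"z":0,"ax":0,"ay":0,"az":0.3,"jaw":1},
  {"x":1,"y":-0.72,"z":0,"ax":0,"ay":0,"az":0.3,"jaw":1},
])

```text
time: 1.35
tool_pos: [322.5, -285.0, 226.6]
tcp_rot: [-3.142, 0.0, 0.05]
contact_force: [-0.4, 0.0, 0.1]
grip_width: 91.6
finger_force: 0.0
```

```bash
python3 -c "
from h import *
go([529.5,29.5,160],.053)"
```

```text
t 1.35 pos [ 322.5 -285.   226.6] rot [-3.1415e+00  2.0000e-04  4.9700e-02] w 91.6 F [-0.4  0.   0.1]
shift [ 1.1119 -1.519   0.3331]
turn [-0.      0.0001 -0.0032]
```

Call:
send_rows([
  {"x":0.15,"y":-0.2,"z":0,"ax":0,"ay":0,"az":0,"jaw":1},
  {"x":0.35,"y":-0.45,"z":0,"ax":0,"ay":0,"az":0,"jaw":1},
  {"x":0.5,"y":-0.7,"z":0,"ax":0,"ay":0,"az":0,"jaw":1},
  {"x":0.7,"y":-0.95,"z":0,"ax":0,"ay":0,"az":0,"jaw":1},
  {"x":0.85,"y":-1,"z":0,"ax":0,"ay":0,"az":0,"jaw":1},
  {"x":1,"y":-1,"z":0,"ax":0,"ay":0,"az":0,"jaw":1},
  {"x":1,"y":-1,"z":0.1,"ax":0,"ay":0,"az":0,"jaw":1},
  {"x":1,"y":-1,"z":0.2,"ax":0,"ay":0,"az":0,"jaw":1},
  {"x":1,"y":-1,"z":0.3,"ax":0,"ay":0,"az":0,"jaw":1},
  {"x":1,"y":-1,"z":0.33,"ax":0,"ay":0,"az":0,"jaw":1},
])

```text
time: 2.6
tool_pos: [511.8, -74.7, 159.5]
tcp_rot: [-3.141, 0.002, 0.05]
contact_force: [0.2, 0.3, 0.4]
grip_width: 91.7
finger_force: 0.0
```

Call:
send_rows([
  {"x":0.05,"y":-0.2,"z":0,"ax":0,"ay":0,"az":0,"jaw":1},
  {"x":0.1,"y":-0.4,"z":0,"ax":0,"ay":0,"az":0,"jaw":1},
  {"x":0.11,"y":-0.52,"z":0,"ax":0,"ay":0,"az":0,"jaw":1},
  {"x":0.11,"y":-0.52,"z":0,"ax":0,"ay":0,"az":0,"jaw":1},
  {"x":0.11,"y":-0.52,"z":0,"ax":0,"ay":0,"az":0,"jaw":1},
  {"x":0.11,"y":-0.52,"z":0,"ax":0,"ay":0,"az":0,"jaw":1},
  {"x":0.11,"y":-0.52,"z":0,"ax":0,"ay":0,"az":0,"jaw":1},
  {"x":0.11,"y":-0.52,"z":0,"ax":0,"ay":0,"az":0,"jaw":1},
  {"x":0.11,"y":-0.52,"z":0,"ax":0,"ay":0,"az":0,"jaw":1},
  {"x":0.11,"y":-0.52,"z":0,"ax":0,"ay":0,"az":0,"jaw":1},
])

```text
time: 3.85
tool_pos: [529.1, 30.2, 160.7]
tcp_rot: [3.142, 0.0, 0.051]
contact_force: [-0.5, 0.9, -0.1]
grip_width: 91.9
finger_force: 0.0
```

```bash
cat >> h.py <<'E'
def shot(fn):
    o=bot.get_obs();p,d=bot.capture("wrist");cv2.imwrite(f"pics/{fn}.png",p[:,:,::-1]);np.save(f"pics/{fn}.npy",d)
    return o,p,d
E
python3 - <<'E'
from h import *
o,p,d=shot("w1");go([529.5,29.5,160],.053)
C=cloud("wrist",d,o)
print(C[::60,::80,2].round(0)); print(C[::60,::80,0].round(0))
m=(C[...,2]>13)&(C[...,2]<23)&(abs(C[...,0]-529)<60)&(abs(C[...,1]-29)<50)
P=C[m];print(len(P),P.mean(0),cv2.minAreaRect(P[:,:2].astype(np.float32)))
E
```

```text
t 3.9 pos [529.1  30.3 160.7] rot [3.1415 0.     0.0507] w 91.7 F [ 0.6  0.2 -0.8]
shift [0.0018 0.0039 0.0034]
turn [ 0.0001  0.     -0.0022]
[[  1.  -0.  -0.  -1.  34.  35.  -0.   1.]
 [ -0.   0.  -1.  -1.  -1.   1.  -1.   0.]
 [ -1.   0.  -1.   0.  -1.  -1.  -0.  -2.]
 [  0.  -1.  -1.  -1.  -1.  -1.  -1.  -0.]
 [  1.   0.   9.  -1.  18.  -0.   1.  49.]
 [261. 250. 240. 239. 238. 239. 242. 250.]
 [270. 263. 259.  -1.  -1. 252. 258. 264.]
 [268. 278. 275. 273. 274. 276. 243. 250.]]
[[772. 741. 725. 719. 706. 712. 742. 768.]
 [694. 675. 665. 662. 663. 669. 681. 701.]
 [624. 614. 610. 609. 611. 616. 625. 639.]
 [556. 554. 555. 556. 559. 564. 570. 579.]
 [484. 492. 501. 502. 511. 509. 513. 530.]
 [561. 559. 557. 558. 559. 560. 561. 565.]
 [551. 552. 553. 371. 378. 552. 555. 557.]
 [527. 550. 551. 552. 554. 556. 522. 523.]]
3111 [532.36173872  30.73856781  17.62923952] ((531.57861328125, 30.70525550842285), (55.163673400878906, 39.87265396118164), 2.9244396686553955)
```

View pics/w1.png

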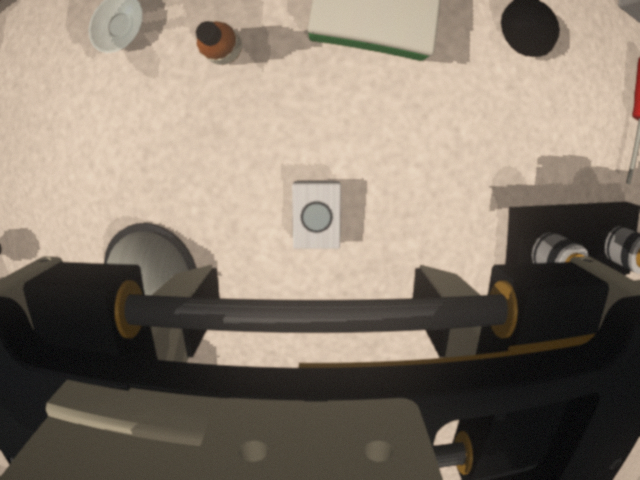

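Call:
send_rows([
  {"x":0.01,"y":0,"z":0.2,"ax":0,"ay":0,"az":0,"jaw":1},
  {"x":0.01,"y":0,"z":0.4,"ax":0,"ay":0,"az":0,"jaw":1},
  {"x":0.01,"y":0,"z":0.6,"ax":0,"ay":0,"az":0,"jaw":0.6},
  {"x":0.01,"y":0,"z":0.72,"ax":0,"ay":0,"az":0,"jaw":0.3},
  {"x":0.01,"y":0,"z":0.77,"ax":0,"ay":0,"az":0,"jaw":0.1},
  {"x":0.01,"y":0,"z":0.77,"ax":0,"ay":0,"az":0,"jaw":0},
  {"x":0.01,"y":0,"z":0.77,"ax":0,"ay":0,"az":0,"jaw":-0.2},
  {"x":0.01,"y":0,"z":0.77,"ax":0,"ay":0,"az":0,"jaw":-0.4},
  {"x":0.01,"y":0,"z":0.77,"ax":0,"ay":0,"az":0,"jaw":-1},
  {"x":0.01,"y":0,"z":0.77,"ax":0,"ay":0,"az":0,"jaw":-1},
])

```text
time: 5.15
tool_pos: [531.9, 30.3, 7.8]
tcp_rot: [3.141, -0.002, 0.051]
contact_force: [-0.7, 0.0, 6.6]
grip_width: 39.4
finger_force: 30.0
```

```bash
python3 - <<'E'
from h import *
print("glass w1",px2w("wrist",316.5,216,18,dict(tool_pos=[529.1,30.3,160.7],tcp_rot=[3.1415,0,.0507])))
o,p,d=shot("w2");go([461,191,100],.051)
cv2.imwrite("pics/w2c.png",cv2.resize(p[200:400,180:460,::-1],(784,560),interpolation=2))
E
```

```text
glass w1 [531.38822105  30.34317046  18.        ]
t 5.2 pos [531.9  30.3   7.8] rot [ 3.1412e+00 -2.2000e-03  5.0700e-02] w 39.8 F [-1.8 -0.3  6.9]
shift [-0.3125 -0.8203 -0.4621]
turn [ 0.0004 -0.0021 -0.0003]
```

View pics/w2c.png

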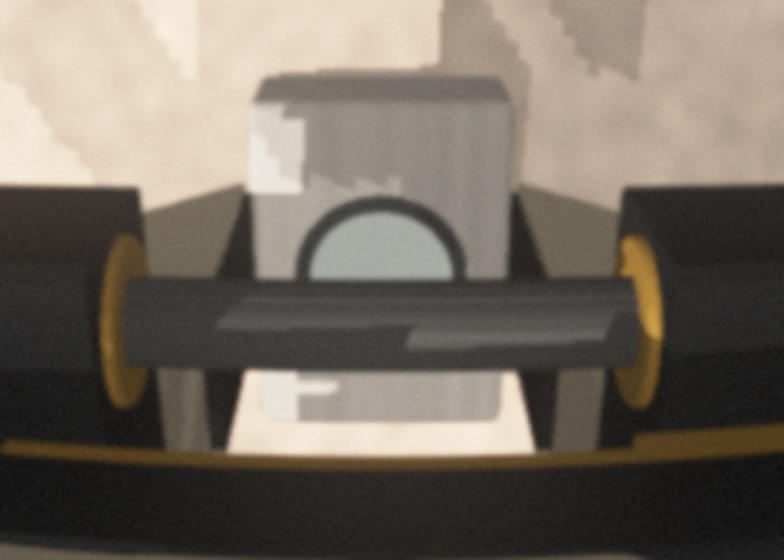

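Call:
send_rows([
  {"x":0,"y":0,"z":-0.1,"ax":0,"ay":0,"az":0,"jaw":-1},
  {"x":0,"y":0,"z":-0.25,"ax":0,"ay":0,"az":0,"jaw":-1},
  {"x":-0.1,"y":-0.1,"z":-0.4,"ax":0,"ay":0,"az":0,"jaw":-1},
  {"x":-0.25,"y":-0.3,"z":-0.5,"ax":0,"ay":0,"az":0,"jaw":-1},
  {"x":-0.4,"y":-0.5,"z":-0.5,"ax":0,"ay":0,"az":0,"jaw":-1},
  {"x":-0.55,"y":-0.7,"z":-0.5,"ax":0,"ay":0,"az":0,"jaw":-1},
  {"x":-0.65,"y":-0.82,"z":-0.5,"ax":0,"ay":0,"az":0,"jaw":-1},
  {"x":-0.65,"y":-0.84,"z":-0.5,"ax":0,"ay":0,"az":0,"jaw":-1},
  {"x":-0.65,"y":-0.84,"z":-0.5,"ax":0,"ay":0,"az":0,"jaw":-1},
  {"x":-0.65,"y":-0.84,"z":-0.5,"ax":0,"ay":0,"az":0,"jaw":-1},
])

```text
time: 6.45
tool_pos: [393.6, 190.9, 106.7]
tcp_rot: [3.141, -0.0, 0.049]
contact_force: [0.1, 0.3, -0.7]
grip_width: 39.6
finger_force: 30.0
```

```bash
python3 - <<'E'
from h import *
from scipy.optimize import least_squares
o,p,d=shot("w3");go([463.4,191.9,60],.0507)
C=cloud("wrist",d,o)
m=(C[...,2]>8)&(C[...,2]<50)&(np.hypot(C[...,0]-462,C[...,1]-191)<46)
P=C[m];print(len(P))
s=least_squares(lambda q:np.linalg.norm(P-q,axis=1)-45,[461,191,0],loss="soft_l1");print("sphere r45",s.x.round(2),np.abs(s.fun).mean())
P2=P[abs(np.linalg.norm(P-s.x,axis=1)-45)<3]
s=least_squares(lambda q:np.linalg.norm(P2-q,axis=1)-45,[461,191,0]);print(len(P2),s.x.round(2))
# depth: table level, target bottom
print("table",np.median(C[60:120,100:500,2]))
E
```

```text
t 6.5 pos [393.5 190.9 106.6] rot [ 3.1414e+00 -2.0000e-04  4.9300e-02] w 39.3 F [-0.2  0.4 -0.7]
shift [0.3493 0.012  0.2331]
turn [ 0.0002 -0.0002 -0.0013]
12548
sphere r45 [462.12 192.02  -0.87] 0.41467839996193945
12548 [462.13 192.01  -0.86]
table -0.12667746255667112
```

View pics/w3.png

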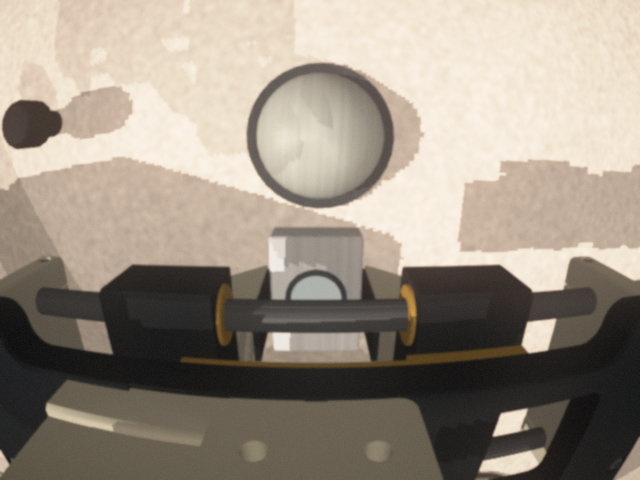

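```bash
python3 - <<'E'
from h import *
for f,pos,rot in [("w3",[393.5,190.9,106.6],[3.1414,0,.0493]),("w2",[531.9,30.3,7.8],[3.1412,-.0022,.0507])]:
    o=dict(tool_pos=pos,tcp_rot=rot);C=cloud("wrist",np.load(f"pics/{f}.npy"),o)
    T=Ro.from_euler("xyz",rot).inv().apply((C-pos).reshape(-1,3)).reshape(C.shape)
    m=(abs(T[...,1])<16)&(abs(T[...,2]+11)<6)&(abs(T[...,0])<45)
    Q=T[m];print(f,len(Q),"z med",np.median(Q[:,2]),"x",np.percentile(Q[:,0],[0.3,99.7]),"y of all",)
    for lo,hi in [(-28,-15),(10,27)]:
        s=Q[(Q[:,0]>lo)&(Q[:,0]<hi)];print(lo,len(s),np.median(s[:,2]))
    col=T[:,316];k=(abs(col[:,2]+9)<12)&(abs(col[:,0])<40);v=np.where(k)[0];print([(int(i),*col[i][[0,2]].round(1)) for i in v[:8]],[(int(i),*col[i][[0,2]].round(1)) for i in v[-5:]])
E
```

```text
w3 6110 z med -9.77561512004667 x [-28.65068071  26.90634996] y of all
-28 1168 -9.672627402741618
10 3092 -9.598792246246681
[(229, np.float64(26.9), np.float64(2.2)), (230, np.float64(26.8), np.float64(0.8)), (231, np.float64(26.9), np.float64(-1.3)), (232, np.float64(27.2), np.float64(-4.0)), (233, np.float64(26.4), np.float64(-2.9)), (234, np.float64(26.5), np.float64(-5.0)), (235, np.float64(26.7), np.float64(-7.4)), (236, np.float64(26.5), np.float64(-8.2))] [(346, np.float64(-25.3), np.float64(-10.6)), (347, np.float64(-26.2), np.float64(-10.1)), (348, np.float64(-26.4), np.float64(-10.7)), (349, np.float64(-27.7), np.float64(-9.6)), (350, np.float64(-29.0), np.float64(-8.4))]
w2 6106 z med -9.798226402722062 x [-28.59798382  26.92565059] y of all
-28 1167 -9.705169723637963
10 3088 -9.603154062186702
[(229, np.float64(26.9), np.float64(2.4)), (230, np.float64(26.8), np.float64(0.9)), (231, np.float64(27.1), np.float64(-1.9)), (232, np.float64(27.1), np.float64(-3.8)), (233, np.float64(26.7), np.float64(-3.8)), (234, np.float64(26.4), np.float64(-4.7)), (235, np.float64(26.9), np.float64(-7.8)), (236, np.float64(26.5), np.float64(-8.0))] [(346, np.float64(-26.0), np.float64(-9.5)), (347, np.float64(-26.9), np.float64(-9.1)), (348, np.float64(-27.8), np.float64(-8.6)), (349, np.float64(-28.2), np.float64(-8.7)), (350, np.float64(-28.1), np.float64(-9.9))]
```

Call:
send_rows([
  {"x":0.15,"y":0.006,"z":0,"ax":0,"ay":0,"az":0,"jaw":-1},
  {"x":0.3,"y":0.012,"z":0,"ax":0,"ay":0,"az":0,"jaw":-1},
  {"x":0.347,"y":0.012,"z":0.1,"ax":0,"ay":0,"az":0,"jaw":-1},
  {"x":0.347,"y":0.012,"z":0.2,"ax":0,"ay":0,"az":0,"jaw":-1},
  {"x":0.347,"y":0.012,"z":0.24,"ax":0,"ay":0,"az":0,"jaw":-1},
  {"x":0.347,"y":0.012,"z":0.255,"ax":0,"ay":0,"az":0,"jaw":-1},
  {"x":0.347,"y":0.012,"z":0.255,"ax":0,"ay":0,"az":0,"jaw":-1},
  {"x":0.347,"y":0.012,"z":0.255,"ax":0,"ay":0,"az":0,"jaw":-1},
  {"x":0.347,"y":0.012,"z":0.255,"ax":0,"ay":0,"az":0,"jaw":-1},
  {"x":0.347,"y":0.012,"z":0.255,"ax":0,"ay":0,"az":0,"jaw":-1},
])

```text
time: 7.75
tool_pos: [462.3, 192.7, 56.0]
tcp_rot: [3.142, -0.001, 0.051]
contact_force: [-0.8, 0.6, -1.5]
grip_width: 39.7
finger_force: 30.0
```

```bash
python3 -c "
from h import *
go([463,192,53],.0507)"
```

```text
t 7.75 pos [462.3 192.7  56. ] rot [ 3.1416e+00 -5.0000e-04  5.0800e-02] w 39.7 F [-0.8  0.6 -1.5]
shift [0.0032 0.0039 0.0148]
turn [ 0.     -0.0005  0.0001]
```

Call:
send_rows([
  {"x":0.003,"y":0.004,"z":0.003,"ax":0,"ay":0,"az":0,"jaw":-1},
  {"x":0.003,"y":0.004,"z":0.006,"ax":0,"ay":0,"az":0,"jaw":-1},
  {"x":0.003,"y":0.004,"z":0.009,"ax":0,"ay":0,"az":0,"jaw":-1},
  {"x":0.003,"y":0.004,"z":0.012,"ax":0,"ay":0,"az":0,"jaw":-1},
  {"x":0.003,"y":0.004,"z":0.013,"ax":0,"ay":0,"az":0,"jaw":-1},
  {"x":0.003,"y":0.004,"z":0.014,"ax":0,"ay":0,"az":0,"jaw":-1},
  {"x":0.003,"y":0.004,"z":0.014,"ax":0,"ay":0,"az":0,"jaw":-1},
  {"x":0.003,"y":0.004,"z":0.014,"ax":0,"ay":0,"az":0,"jaw":-1},
  {"x":0.003,"y":0.004,"z":0.014,"ax":0,"ay":0,"az":0,"jaw":-1},
  {"x":0.003,"y":0.004,"z":0.014,"ax":0,"ay":0,"az":0,"jaw":-1},
])

```text
time: 9.0
tool_pos: [462.8, 191.9, 52.9]
tcp_rot: [3.141, 0.0, 0.051]
contact_force: [0.6, -0.2, -0.5]
grip_width: 39.5
finger_force: 30.0
```

```bash
python3 -c "
from h import *
go([463,192,53],.0507);print(bot.get_obs()['moment'])"
```

```text
t 9.0 pos [462.8 191.9  52.9] rot [3.1415 0.     0.0506] w 39.5 F [ 0.6 -0.2 -0.5]
shift [ 0.0008 -0.0004 -0.0006]
turn [ 0.0001  0.     -0.0001]
[0.012719   0.02577057 0.00184357]
```

Call:
send_rows([
  {"x":0,"y":0,"z":0.001,"ax":0,"ay":0,"az":0,"jaw":-1},
  {"x":0,"y":0,"z":0.002,"ax":0,"ay":0,"az":0,"jaw":-1},
  {"x":0,"y":0,"z":0.003,"ax":0,"ay":0,"az":0,"jaw":-1},
  {"x":0,"y":0,"z":0.003,"ax":0,"ay":0,"az":0,"jaw":-1},
  {"x":0,"y":0,"z":0.003,"ax":0,"ay":0,"az":0,"jaw":-1},
  {"x":0,"y":0,"z":0.003,"ax":0,"ay":0,"az":0,"jaw":-1},
  {"x":0,"y":0,"z":0.003,"ax":0,"ay":0,"az":0,"jaw":-1},
  {"x":0,"y":0,"z":0.003,"ax":0,"ay":0,"az":0,"jaw":-1},
  {"x":0,"y":0,"z":0.003,"ax":0,"ay":0,"az":0,"jaw":-1},
  {"x":0,"y":0,"z":0.003,"ax":0,"ay":0,"az":0,"jaw":-1},
])

```text
time: 10.25
tool_pos: [462.9, 191.9, 52.6]
tcp_rot: [3.142, -0.0, 0.051]
contact_force: [-2.1, -1.0, 5.4]
grip_width: 39.7
finger_force: 30.0
```

Call:
send_rows([
  {"x":0,"y":0,"z":-0.001,"ax":0,"ay":0,"az":0,"jaw":-1},
  {"x":0,"y":0,"z":-0.001,"ax":0,"ay":0,"az":0,"jaw":-1},
  {"x":0,"y":0,"z":-0.001,"ax":0,"ay":0,"az":0,"jaw":-0.1},
  {"x":0,"y":0,"z":-0.001,"ax":0,"ay":0,"az":0,"jaw":0},
  {"x":0,"y":0,"z":-0.001,"ax":0,"ay":0,"az":0,"jaw":0.2},
  {"x":0,"y":0,"z":-0.001,"ax":0,"ay":0,"az":0,"jaw":0.4},
  {"x":0,"y":0,"z":-0.001,"ax":0,"ay":0,"az":0,"jaw":0.4},
  {"x":0,"y":0,"z":-0.001,"ax":0,"ay":0,"az":0,"jaw":0.4},
  {"x":0,"y":0,"z":-0.001,"ax":0,"ay":0,"az":0,"jaw":0.4},
  {"x":0,"y":0,"z":-0.001,"ax":0,"ay":0,"az":0,"jaw":0.4},
])

```text
time: 11.5
tool_pos: [462.9, 191.9, 52.5]
tcp_rot: [3.142, -0.0, 0.051]
contact_force: [-0.6, -0.0, 0.2]
grip_width: 64.4
finger_force: 0.0
```

```bash
cat > tilt.py <<'E'
from h import *
import sys
def tilt(f):
    o,p,d=shot(f);C=cloud("wrist",d,o);go([463,192,160],.0507)
    m=(abs(C[...,2]-62)<8)&(abs(C[...,0]-463)<31)&(abs(C[...,1]-192)<19)
    Q=C[m];
    for _ in range(4):
        A=np.c_[Q[:,:2]-[463,192],np.ones(len(Q))];c=np.linalg.lstsq(A,Q[:,2],rcond=None)[0];k=abs(A@c-Q[:,2])<2;Q=Q[k]
    print("n",len(Q),"slope deg x,y",np.degrees(c[:2]).round(2),"z",c[2].round(1))
    print(cv2.minAreaRect(Q[:,:2].astype(np.float32)))
    return p
if __name__=="__main__": 
    p=tilt(sys.argv[1]);tilt(sys.argv[1]+"b")
    cv2.imwrite(f"pics/{sys.argv[1]}c.png",cv2.resize(p[180:400,180:460,::-1],(728,572),interpolation=2))
E
python3 tilt.py w4
```

```text
t 11.55 pos [462.9 191.9  52.5] rot [ 3.1415 -0.      0.0507] w 64.0 F [-0.2  0.2  0.5]
shift [ 7.000e-04 -4.000e-04 -5.375e-01]
turn [ 0.0001 -0.     -0.    ]
n 6886 slope deg x,y [ 0.24 -0.65] z 62.5
((461.8795471191406, 191.94683837890625), (57.19255828857422, 37.89666748046875), 0.33630871772766113)
t 11.6 pos [462.9 191.9  52.5] rot [ 3.1415e+00 -1.0000e-04  5.0700e-02] w 64.7 F [ 0.5 -0.5  0.1]
shift [ 7.000e-04 -4.000e-04 -5.375e-01]
turn [ 0.0001 -0.0001 -0.    ]
n 6893 slope deg x,y [ 0.26 -0.64] z 62.5
((461.5335998535156, 191.96603393554688), (57.72718811035156, 37.908077239990234), 0.3584578037261963)
```

View pics/w4c.png

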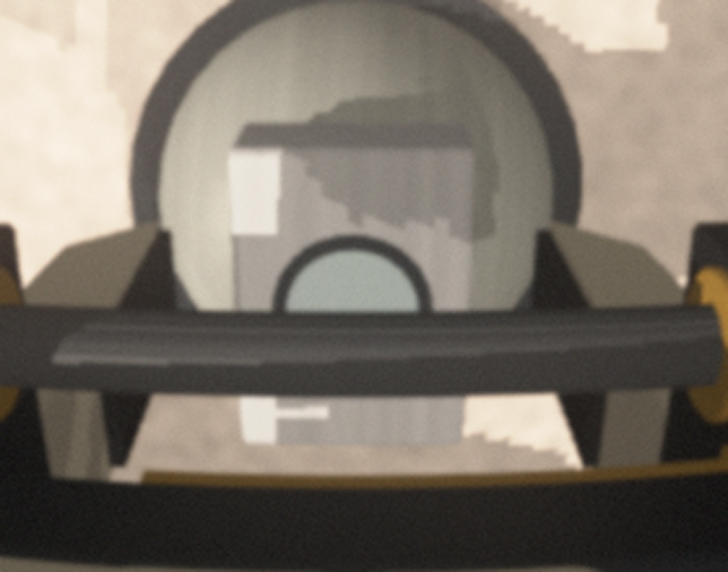

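Call:
send_rows([
  {"x":0,"y":0,"z":-0.04,"ax":0,"ay":0,"az":0,"jaw":0.5},
  {"x":0,"y":0,"z":-0.15,"ax":0,"ay":0,"az":0,"jaw":0.5},
  {"x":0,"y":0,"z":-0.35,"ax":0,"ay":0,"az":0,"jaw":0.5},
  {"x":0,"y":0.1,"z":-0.5,"ax":0,"ay":0,"az":0,"jaw":0.5},
  {"x":0.03,"y":0.3,"z":-0.54,"ax":0,"ay":0,"az":0,"jaw":0.5},
  {"x":0.05,"y":0.55,"z":-0.54,"ax":0,"ay":0,"az":0,"jaw":0.5},
  {"x":0.07,"y":0.8,"z":-0.54,"ax":0,"ay":0,"az":0,"jaw":0.5},
  {"x":0.07,"y":1,"z":-0.54,"ax":0,"ay":0,"az":0,"jaw":0.5},
  {"x":0.07,"y":1,"z":-0.54,"ax":0,"ay":0,"az":0,"jaw":0.5},
  {"x":0.07,"y":1,"z":-0.54,"ax":0,"ay":0,"az":0,"jaw":0.5},
])

```text
time: 12.85
tool_pos: [486.9, -6.7, 160.8]
tcp_rot: [-3.141, -0.0, 0.05]
contact_force: [-0.2, 0.3, 0.6]
grip_width: 68.9
finger_force: 0.0
```

Call:
send_rows([
  {"x":0.02,"y":0.25,"z":0,"ax":0,"ay":0,"az":0,"jaw":0.5},
  {"x":0.04,"y":0.5,"z":0,"ax":0,"ay":0,"az":0,"jaw":0.5},
  {"x":0.06,"y":0.75,"z":0,"ax":0,"ay":0,"az":0,"jaw":0.5},
  {"x":0.07,"y":1,"z":0,"ax":0,"ay":0,"az":0,"jaw":0.5},
  {"x":0.07,"y":1,"z":0,"ax":0,"ay":0,"az":0,"jaw":0.5},
  {"x":0.07,"y":1,"z":0,"ax":0,"ay":0,"az":-0.07,"jaw":0.5},
  {"x":0.07,"y":1,"z":0,"ax":0,"ay":0,"az":-0.07,"jaw":0.5},
  {"x":0.07,"y":1,"z":0,"ax":0,"ay":0,"az":-0.07,"jaw":0.5},
  {"x":0.07,"y":1,"z":0,"ax":0,"ay":0,"az":-0.07,"jaw":0.5},
  {"x":0.07,"y":1,"z":0,"ax":0,"ay":0,"az":-0.07,"jaw":0.5},
])

```text
time: 14.1
tool_pos: [511.1, -205.9, 160.6]
tcp_rot: [3.141, -0.0, 0.124]
contact_force: [-0.2, 0.4, 0.5]
grip_width: 68.9
finger_force: 0.0
```

```bash
python3 - <<'E'
from h import *
from scipy.optimize import least_squares
o,p,d=shot("w5");go([523,-289,110],.13)
C=cloud("wrist",d,o)
for n,c in [("L",(509,-190)),("R",(523,-289))]:
    m=(np.hypot(C[...,0]-c[0],C[...,1]-c[1])<24)&(C[...,2]>60)&(C[...,2]<80);Q=C[m]
    print(n,len(Q),np.median(Q,0).round(1) if len(Q) else 0,np.percentile(Q[:,2],[5,50,95]).round(1) if len(Q) else 0)
    B=Q[(Q[:,2]<70)]
    t=Q[Q[:,2]>71.5]
    if len(t)>20:print("thread circle",cv2.minEnclosingCircle(t[:,:2].astype(np.float32)))
E
```

```text
t 14.15 pos [ 511.1 -206.   160.5] rot [ 3.1415 -0.      0.1238] w 68.7 F [-0.8 -0.1  0.7]
shift [0.0079 0.4193 0.2527]
turn [ 0.     -0.     -0.0059]
L 2323 [ 514.  -192.8   68.3] [65.8 68.3 74.2]
thread circle ((511.73516845703125, -192.80804443359375), 12.972429275512695)
R 2100 [ 525.4 -288.7   68.3] [63.3 68.3 74.1]
thread circle ((523.5808715820312, -291.76409912109375), 12.821227073669434)
```

View pics/w5.png

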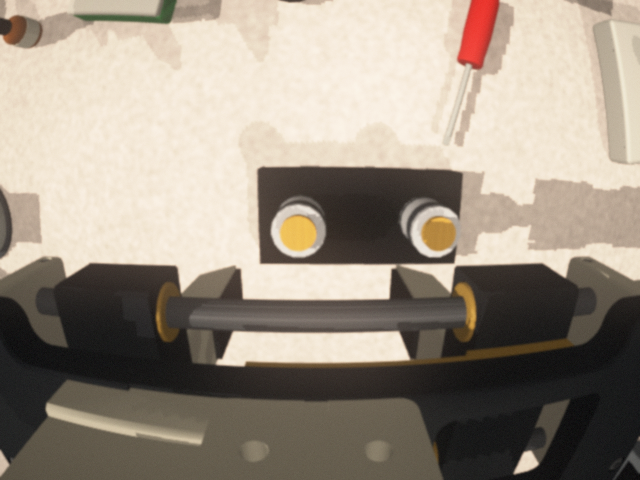

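Call:
send_rows([
  {"x":0,"y":0.2,"z":0,"ax":0,"ay":0,"az":0,"jaw":0.6},
  {"x":0.009,"y":0.4,"z":0,"ax":0,"ay":0,"az":0,"jaw":0.6},
  {"x":0.009,"y":0.433,"z":0.1,"ax":0,"ay":0,"az":0,"jaw":0.6},
  {"x":0.009,"y":0.433,"z":0.25,"ax":0,"ay":0,"az":0,"jaw":0.6},
  {"x":0.009,"y":0.433,"z":0.4,"ax":0,"ay":0,"az":0,"jaw":0.6},
  {"x":0.009,"y":0.433,"z":0.55,"ax":0,"ay":0,"az":0,"jaw":0.6},
  {"x":0.009,"y":0.433,"z":0.63,"ax":0,"ay":0,"az":0,"jaw":0.4},
  {"x":0.009,"y":0.433,"z":0.65,"ax":0,"ay":0,"az":0,"jaw":0.2},
  {"x":0.009,"y":0.433,"z":0.65,"ax":0,"ay":0,"az":0,"jaw":0.1},
  {"x":0.009,"y":0.433,"z":0.65,"ax":0,"ay":0,"az":0,"jaw":0},
])

```text
time: 15.4
tool_pos: [524.2, -292.4, 31.7]
tcp_rot: [3.14, -0.002, 0.124]
contact_force: [-0.7, 0.2, 1.2]
grip_width: 46.9
finger_force: 0.0
```

Call:
send_rows([
  {"x":0,"y":0,"z":0,"ax":0,"ay":0,"az":0,"jaw":-0.1},
  {"x":0,"y":0,"z":0,"ax":0,"ay":0,"az":0,"jaw":-0.2},
  {"x":0,"y":0,"z":0,"ax":0,"ay":0,"az":0,"jaw":-1},
  {"x":0,"y":0,"z":0,"ax":0,"ay":0,"az":0,"jaw":-1},
  {"x":0,"y":0,"z":-0.05,"ax":0,"ay":0,"az":0,"jaw":-1},
  {"x":0,"y":0,"z":-0.1,"ax":0,"ay":0,"az":0,"jaw":-1},
  {"x":0,"y":0,"z":-0.15,"ax":0,"ay":0,"az":0,"jaw":-1},
  {"x":0,"y":0,"z":-0.18,"ax":0,"ay":0,"az":0,"jaw":-1},
  {"x":0,"y":0,"z":-0.18,"ax":0,"ay":0,"az":0,"jaw":-1},
  {"x":0,"y":0,"z":-0.18,"ax":0,"ay":0,"az":0,"jaw":-1},
])

```text
time: 16.65
tool_pos: [523.3, -291.7, 66.2]
tcp_rot: [-3.141, 0.0, 0.124]
contact_force: [0.2, 0.5, -2.1]
grip_width: 37.8
finger_force: 30.0
```

Call:
send_rows([
  {"x":0,"y":0,"z":0,"ax":0,"ay":0,"az":0,"jaw":-1},
  {"x":0,"y":0,"z":0,"ax":0,"ay":0,"az":0,"jaw":-1},
  {"x":0,"y":0,"z":0,"ax":0,"ay":0,"az":0,"jaw":-1},
  {"x":0,"y":0,"z":0,"ax":0,"ay":0,"az":0,"jaw":-1},
  {"x":0,"y":0,"z":0,"ax":0,"ay":0,"az":0,"jaw":-1},
  {"x":0,"y":0,"z":0,"ax":0,"ay":0,"az":0,"jaw":-1},
  {"x":0,"y":0,"z":0,"ax":0,"ay":0,"az":0,"jaw":-1},
  {"x":0,"y":0,"z":0,"ax":0,"ay":0,"az":0,"jaw":-1},
  {"x":0,"y":0,"z":0,"ax":0,"ay":0,"az":0,"jaw":-1},
  {"x":0,"y":0,"z":0,"ax":0,"ay":0,"az":0,"jaw":-1},
])

```text
time: 17.9
tool_pos: [523.5, -291.9, 66.5]
tcp_rot: [3.142, 0.0, 0.124]
contact_force: [-0.0, 0.3, -1.1]
grip_width: 37.3
finger_force: 30.0
```

```bash
python3 - <<'E'
from h import *
o,p,d=shot("w6");F=[bot.get_obs()["contact_force"]]
for _ in range(5): bot.capture("wrist");F.append(bot.get_obs()["contact_force"])
print("Fz",np.mean(F,0),np.std(F,0));go([523.6,-291.8,30],.1238)
E
```

```text
Fz [ 0.11757535 -0.22563886 -0.95269702] [0.70771067 0.55881047 0.40191852]
t 18.2 pos [ 523.6 -291.9   66.5] rot [ 3.1415 -0.      0.124 ] w 37.5 F [-0.1 -0.2 -0.9]
shift [ 0.0002 -0.0004  0.1826]
turn [ 0.0001 -0.      0.0001]
```

View pics/w6.png

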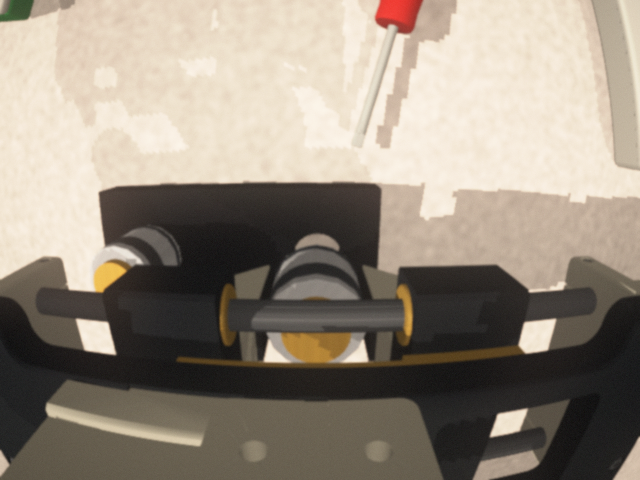

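Call:
send_rows([
  {"x":0,"y":0,"z":0.05,"ax":0,"ay":0,"az":0,"jaw":-1},
  {"x":0,"y":0,"z":0.1,"ax":0,"ay":0,"az":0,"jaw":-1},
  {"x":0,"y":0,"z":0.14,"ax":0,"ay":0,"az":0,"jaw":-1},
  {"x":0,"y":0,"z":0.165,"ax":0,"ay":0,"az":0,"jaw":-1},
  {"x":0,"y":0,"z":0.175,"ax":0,"ay":0,"az":0,"jaw":-1},
  {"x":0,"y":0,"z":0.18,"ax":0,"ay":0,"az":0,"jaw":-1},
  {"x":0,"y":0,"z":0.18,"ax":0,"ay":0,"az":0,"jaw":-1},
  {"x":0,"y":0,"z":0.18,"ax":0,"ay":0,"az":0,"jaw":-1},
  {"x":0,"y":0,"z":0.18,"ax":0,"ay":0,"az":0,"jaw":-1},
  {"x":0,"y":0,"z":0.18,"ax":0,"ay":0,"az":0,"jaw":-1},
])

```text
time: 19.45
tool_pos: [523.6, -291.9, 31.1]
tcp_rot: [3.141, -0.0, 0.124]
contact_force: [-2.7, 0.7, 5.2]
grip_width: 37.8
finger_force: 30.0
```

Call:
send_rows([
  {"x":0,"y":0,"z":0,"ax":0,"ay":0,"az":0,"jaw":-0.1},
  {"x":0,"y":0,"z":0,"ax":0,"ay":0,"az":0,"jaw":0.1},
  {"x":0,"y":0,"z":0,"ax":0,"ay":0,"az":0,"jaw":0.4},
  {"x":0,"y":0,"z":0,"ax":0,"ay":0,"az":0,"jaw":0.5},
  {"x":0,"y":0,"z":0,"ax":0,"ay":0,"az":0,"jaw":0.5},
  {"x":0,"y":0,"z":-0.15,"ax":0,"ay":0,"az":0,"jaw":0.5},
  {"x":0,"y":0,"z":-0.35,"ax":0,"ay":0,"az":0,"jaw":0.5},
  {"x":0,"y":0,"z":-0.55,"ax":0,"ay":0,"az":0,"jaw":0.5},
  {"x":0,"y":-0.1,"z":-0.65,"ax":0,"ay":0,"az":0,"jaw":0.5},
  {"x":0,"y":-0.1,"z":-0.65,"ax":0,"ay":0,"az":0,"jaw":0.5},
])

```text
time: 20.7
tool_pos: [521.8, -271.7, 162.2]
tcp_rot: [3.139, -0.003, 0.125]
contact_force: [-0.7, -0.2, -0.4]
grip_width: 68.6
finger_force: 0.0
```

```bash
python3 - <<'E'
from h import *
o,p,d=shot("w7");go([511.7,-192.8,30],.1238)
C=cloud("wrist",d,o)
for n,c in [("L",(511.7,-192.8)),("R",(523.6,-291.8))]:
    m=(np.hypot(C[...,0]-c[0],C[...,1]-c[1])<24)&(C[...,2]>60)&(C[...,2]<80);t=C[m];t=t[t[:,2]>71.5]
    if len(t)>20:print(n,len(t),np.median(t[:,2]),cv2.minEnclosingCircle(t[:,:2].astype(np.float32)))
E
```

```text
t 20.75 pos [ 521.2 -272.   160.8] rot [ 3.1406e+00 -7.0000e-04  1.2480e-01] w 68.6 F [ 0.7 -0.  -0.3]
shift [ 0.0015 -0.3995  0.6534]
turn [ 0.001  -0.0007  0.001 ]
L 927 73.42492252639155 ((511.577392578125, -193.1378631591797), 13.15977954864502)
R 984 73.4480436405483 ((523.3121337890625, -291.0751647949219), 12.741363525390625)
```

View pics/w7.png

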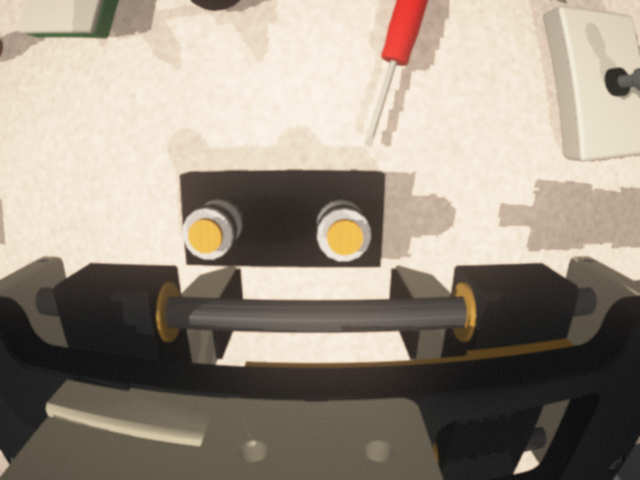

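Call:
send_rows([
  {"x":0,"y":-0.2,"z":0,"ax":0,"ay":0,"az":0,"jaw":0.6},
  {"x":0.002,"y":-0.38,"z":0,"ax":0,"ay":0,"az":0,"jaw":0.6},
  {"x":0.002,"y":-0.4,"z":0.1,"ax":0,"ay":0,"az":0,"jaw":0.6},
  {"x":0.002,"y":-0.4,"z":0.25,"ax":0,"ay":0,"az":0,"jaw":0.6},
  {"x":0.002,"y":-0.4,"z":0.4,"ax":0,"ay":0,"az":0,"jaw":0.6},
  {"x":0.002,"y":-0.4,"z":0.55,"ax":0,"ay":0,"az":0,"jaw":0.6},
  {"x":0.002,"y":-0.4,"z":0.63,"ax":0,"ay":0,"az":0,"jaw":0.4},
  {"x":0.002,"y":-0.4,"z":0.65,"ax":0,"ay":0,"az":0,"jaw":0.2},
  {"x":0.002,"y":-0.4,"z":0.65,"ax":0,"ay":0,"az":0,"jaw":0.1},
  {"x":0.002,"y":-0.4,"z":0.65,"ax":0,"ay":0,"az":0,"jaw":0},
])

```text
time: 22.0
tool_pos: [512.2, -193.0, 31.5]
tcp_rot: [3.14, -0.002, 0.124]
contact_force: [0.0, 0.1, -1.0]
grip_width: 46.7
finger_force: 0.0
```

Call:
send_rows([
  {"x":0,"y":0,"z":0,"ax":0,"ay":0,"az":0,"jaw":-0.1},
  {"x":0,"y":0,"z":0,"ax":0,"ay":0,"az":0,"jaw":-0.2},
  {"x":0,"y":0,"z":0,"ax":0,"ay":0,"az":0,"jaw":-1},
  {"x":0,"y":0,"z":0,"ax":0,"ay":0,"az":0,"jaw":-1},
  {"x":0,"y":0,"z":-0.05,"ax":0,"ay":0,"az":0,"jaw":-1},
  {"x":0,"y":0,"z":-0.1,"ax":0,"ay":0,"az":0,"jaw":-1},
  {"x":0,"y":0,"z":-0.15,"ax":0,"ay":0,"az":0,"jaw":-1},
  {"x":0,"y":0,"z":-0.18,"ax":0,"ay":0,"az":0,"jaw":-1},
  {"x":0,"y":0,"z":-0.18,"ax":0,"ay":0,"az":0,"jaw":-1},
  {"x":0,"y":0,"z":-0.18,"ax":0,"ay":0,"az":0,"jaw":-1},
])

```text
time: 23.25
tool_pos: [511.4, -192.5, 66.3]
tcp_rot: [-3.141, 0.0, 0.124]
contact_force: [0.0, -0.4, -4.3]
grip_width: 37.9
finger_force: 30.0
```

Call:
send_rows([
  {"x":0,"y":0,"z":0,"ax":0,"ay":0,"az":0,"jaw":-1},
  {"x":0,"y":0,"z":0,"ax":0,"ay":0,"az":0,"jaw":-1},
  {"x":0,"y":0,"z":0,"ax":0,"ay":0,"az":0,"jaw":-1},
  {"x":0,"y":0,"z":0,"ax":0,"ay":0,"az":0,"jaw":-1},
  {"x":0,"y":0,"z":0,"ax":0,"ay":0,"az":0,"jaw":-1},
  {"x":0,"y":0,"z":0,"ax":0,"ay":0,"az":0,"jaw":-1},
  {"x":0,"y":0,"z":0,"ax":0,"ay":0,"az":0,"jaw":-1},
  {"x":0,"y":0,"z":0,"ax":0,"ay":0,"az":0,"jaw":-1},
  {"x":0,"y":0,"z":0,"ax":0,"ay":0,"az":0,"jaw":-1},
  {"x":0,"y":0,"z":0,"ax":0,"ay":0,"az":0,"jaw":-1},
])

```text
time: 24.5
tool_pos: [511.6, -192.6, 66.5]
tcp_rot: [3.141, -0.0, 0.124]
contact_force: [-0.9, 0.3, -3.7]
grip_width: 37.5
finger_force: 30.0
```

```bash
python3 - <<'E'
from h import *
o,p,d=shot("w8");F=[bot.get_obs()["contact_force"]]
for _ in range(5): bot.capture("wrist");F.append(bot.get_obs()["contact_force"])
print("Fz",np.mean(F,0));go([462,192,180],.1238)
C=cloud("wrist",d,o);pos=o["tool_pos"]
T=Ro.from_euler("xyz",o["tcp_rot"]).inv().apply((C-pos).reshape(-1,3)).reshape(C.shape)
for zl,zh in [(-47,-41),(-40,-36),(-36,0),(0,6)]:
    Q=T[(abs(T[...,0])<22)&(abs(T[...,1])<19.5)&(T[...,2]>zl)&(T[...,2]<zh)]
    print(zl,len(Q),np.median(Q,0).round(1),np.percentile(Q,[1,99],axis=0).round(1).tolist())
E
```

```text
Fz [ 0.0890085   0.07996514 -3.93170643]
t 24.8 pos [ 511.6 -192.6   66.5] rot [3.1415e+00 1.0000e-04 1.2390e-01] w 37.6 F [ 0.1  0.7 -3.9]
shift [-0.0082 -1.9388 -0.5676]
turn [0.     0.0001 0.0001]
-47 1780 [ -4.7   0.1 -42.3] [[-11.8, -12.6, -46.1], [0.6, 19.3, -41.1]]
-40 1263 [ 12.2  -0.6 -36.5] [[-15.8, -17.9, -38.5], [18.5, 18.1, -36.0]]
-36 3360 [ 15.8   0.1 -25.5] [[-15.1, -18.9, -36.0], [19.3, 19.0, -0.3]]
0 234 [17.3 -0.1  1.3] [[7.5, -17.9, 0.0], [19.4, 17.2, 5.7]]
```

Call:
send_rows([
  {"x":0,"y":0,"z":-0.1,"ax":0,"ay":0,"az":0,"jaw":-1},
  {"x":0,"y":-0.03,"z":-0.25,"ax":0,"ay":0,"az":0,"jaw":-1},
  {"x":0,"y":-0.1,"z":-0.4,"ax":0,"ay":0,"az":0,"jaw":-1},
  {"x":0,"y":-0.22,"z":-0.52,"ax":0,"ay":0,"az":0,"jaw":-1},
  {"x":0,"y":-0.38,"z":-0.57,"ax":0,"ay":0,"az":0,"jaw":-1},
  {"x":0,"y":-0.54,"z":-0.57,"ax":0,"ay":0,"az":0,"jaw":-1},
  {"x":0,"y":-0.7,"z":-0.57,"ax":0,"ay":0,"az":0,"jaw":-1},
  {"x":0,"y":-0.84,"z":-0.57,"ax":0,"ay":0,"az":0,"jaw":-1},
  {"x":0,"y":-0.94,"z":-0.57,"ax":0,"ay":0,"az":0,"jaw":-1},
  {"x":0,"y":-1,"z":-0.57,"ax":0,"ay":0,"az":0,"jaw":-1},
])

```text
time: 26.05
tool_pos: [486.6, 6.8, 180.6]
tcp_rot: [3.141, -0.0, 0.125]
contact_force: [-0.0, 0.3, -2.9]
grip_width: 38.1
finger_force: 30.0
```

Call:
send_rows([
  {"x":0,"y":-0.06,"z":0,"ax":0,"ay":0,"az":0,"jaw":-1},
  {"x":0,"y":-0.16,"z":0,"ax":0,"ay":0,"az":0,"jaw":-1},
  {"x":0,"y":-0.3,"z":0,"ax":0,"ay":0,"az":0,"jaw":-1},
  {"x":0,"y":-0.45,"z":0,"ax":0,"ay":0,"az":0,"jaw":-1},
  {"x":0,"y":-0.6,"z":0,"ax":0,"ay":0,"az":0,"jaw":-1},
  {"x":0,"y":-0.68,"z":0,"ax":0,"ay":0,"az":0,"jaw":-1},
  {"x":0,"y":-0.7,"z":0,"ax":0,"ay":0,"az":0,"jaw":-1},
  {"x":0,"y":-0.7,"z":0,"ax":0,"ay":0,"az":0,"jaw":-1},
  {"x":0,"y":-0.7,"z":0,"ax":0,"ay":0,"az":0,"jaw":-1},
  {"x":0,"y":-0.7,"z":0,"ax":0,"ay":0,"az":0,"jaw":-1},
])

```text
time: 27.3
tool_pos: [469.7, 144.2, 180.5]
tcp_rot: [3.141, 0.0, 0.123]
contact_force: [0.4, 0.4, -2.6]
grip_width: 37.5
finger_force: 30.0
```

```bash
python3 - <<'E'
from h import *
o,p,d=shot("w9");go([462.2,192,123.3],.1238)
C=cloud("wrist",d,o)
m=(abs(C[...,2]-62)<8)&(abs(C[...,0]-463)<36)&(abs(C[...,1]-192)<30)
Q=C[m];print(len(Q))
for _ in range(4):
    A=np.c_[Q[:,:2]-[463,192],np.ones(len(Q))];c=np.linalg.lstsq(A,Q[:,2],rcond=None)[0];Q=Q[abs(A@c-Q[:,2])<2]
print(np.degrees(c[:2]),c[2],cv2.minAreaRect(Q[:,:2].astype(np.float32)))
p,d=bot.capture("top");C=cloud("top",d);m=(abs(C[...,2]-63)<6)&(abs(C[...,0]-461)<36)&(abs(C[...,1]-191)<30);print("top",m.sum(),cv2.minAreaRect(C[m][:,:2].astype(np.float32)))
q=bot.capture("top")[0];cv2.imwrite("pics/t9.png",q[:,:,::-1])
E
```

```text
t 27.35 pos [469.7 144.3 180.5] rot [ 3.1414 -0.      0.1231] w 37.5 F [-0.4  0.5 -4.2]
shift [-0.0078 -0.2415  0.2859]
turn [ 0.0002 -0.     -0.0006]
3639
[ 0.28011068 -0.66545955] 62.516188120190165 ((461.7190856933594, 192.63525390625), (55.724449157714844, 40.42476272583008), 2.402785301208496)
top 0 ((0.0, 0.0), (0.0, 0.0), 0.0)
```

View pics/w9.png

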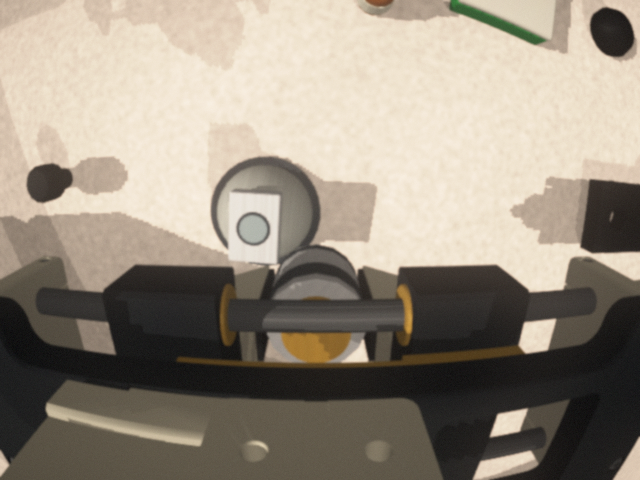

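Call:
send_rows([
  {"x":0,"y":-0.05,"z":0,"ax":0,"ay":0,"az":0,"jaw":-1},
  {"x":-0.004,"y":-0.13,"z":0,"ax":0,"ay":0,"az":0,"jaw":-1},
  {"x":-0.008,"y":-0.21,"z":0,"ax":0,"ay":0,"az":0,"jaw":-1},
  {"x":-0.008,"y":-0.243,"z":0.04,"ax":0,"ay":0,"az":0,"jaw":-1},
  {"x":-0.008,"y":-0.243,"z":0.12,"ax":0,"ay":0,"az":0,"jaw":-1},
  {"x":-0.008,"y":-0.243,"z":0.2,"ax":0,"ay":0,"az":0,"jaw":-1},
  {"x":-0.008,"y":-0.243,"z":0.26,"ax":0,"ay":0,"az":0,"jaw":-1},
  {"x":-0.008,"y":-0.243,"z":0.28,"ax":0,"ay":0,"az":0,"jaw":-1},
  {"x":-0.008,"y":-0.243,"z":0.286,"ax":0,"ay":0,"az":0,"jaw":-1},
  {"x":-0.008,"y":-0.243,"z":0.286,"ax":0,"ay":0,"az":0,"jaw":-1},
])

```text
time: 28.7
tool_pos: [462.3, 192.9, 123.7]
tcp_rot: [3.142, -0.001, 0.124]
contact_force: [0.5, 0.6, -3.2]
grip_width: 37.7
finger_force: 30.0
```

Call:
send_rows([
  {"x":0,"y":0,"z":0,"ax":0,"ay":0,"az":0,"jaw":-1},
  {"x":0,"y":0,"z":0,"ax":0,"ay":0,"az":0,"jaw":-1},
  {"x":0,"y":0,"z":0,"ax":0,"ay":0,"az":0,"jaw":-1},
  {"x":0,"y":0,"z":0,"ax":0,"ay":0,"az":0,"jaw":-1},
  {"x":0,"y":0,"z":0,"ax":0,"ay":0,"az":0,"jaw":-1},
  {"x":0,"y":0,"z":0,"ax":0,"ay":0,"az":0,"jaw":-1},
  {"x":0,"y":0,"z":0,"ax":0,"ay":0,"az":0,"jaw":-1},
  {"x":0,"y":0,"z":0,"ax":0,"ay":0,"az":0,"jaw":-1},
  {"x":0,"y":0,"z":0,"ax":0,"ay":0,"az":0,"jaw":-1},
  {"x":0,"y":0,"z":0,"ax":0,"ay":0,"az":0,"jaw":-1},
])

```text
time: 29.95
tool_pos: [462.0, 192.8, 123.3]
tcp_rot: [3.142, -0.0, 0.124]
contact_force: [0.6, 0.5, -3.2]
grip_width: 37.8
finger_force: 30.0
```

```bash
python3 - <<'E'
from h import *
o,p,d=shot("w10");go([462.1,192.3,123.3],.1238)
C=cloud("wrist",d,o)
T=Ro.from_euler("xyz",o["tcp_rot"]).inv().apply((C-o["tool_pos"]).reshape(-1,3)).reshape(C.shape)
Q=T[(abs(T[...,0])<22)&(abs(T[...,1])<6)&(T[...,2]>-34)&(T[...,2]<1)];print("barrel front x by height",[(h,np.percentile(Q[abs(Q[:,2]-h)<3][:,0],[50,90]).round(1).tolist()) for h in (-30,-20,-10,-3)])
m=(abs(C[...,2]-62)<8)&(abs(C[...,0]-463)<36)&(abs(C[...,1]-192)<30);Q=C[m];print(len(Q),Q.min(0),Q.max(0))
s,_=bot.capture("scene");print(s.shape)
m,R,c=cam_pose("scene");x=R.T@(np.array([462,192,80])-c);f=f_(m);u,v=int(m["cx"]+f*x[0]/x[2]),int(m["cy"]+f*x[1]/x[2]);print(u,v)
cv2.imwrite("pics/s10.png",cv2.resize(s[max(v-75,0):v+75,max(u-100,0):u+100,::-1],(800,600),interpolation=2))
E
```

```text
t 30.0 pos [462.  192.8 123.3] rot [3.1415 0.     0.124 ] w 37.7 F [-0.1  1.2 -3.8]
shift [ 0.0004  0.0026 -0.0001]
turn [0.0001 0.     0.0002]
barrel front x by height [(-30, [18.7, 19.3]), (-20, [18.8, 19.2]), (-10, [18.3, 19.0]), (-3, [18.4, 19.1])]
3098 [452.33030148 172.7121924   54.05175218] [490.66653956 213.92895831  64.91120141]
(480, 640, 3)
388 220
```

View pics/s10.png

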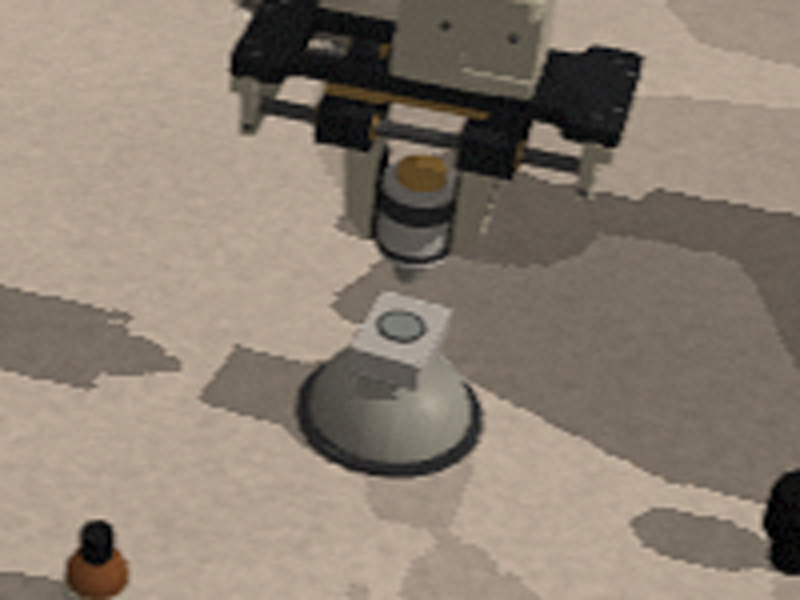

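The scene crop shows the objective held upright over the level target, with the nose at about (402,275) and the glass at (402,327). The arm is still and the lighter objective is seated, so I'm handing in.

```bash
python3 -c "
from plant import bot
print(bot.close_job())"
```

```text
the job is handed in; nothing more can be done
None
```

The job is handed in at about 30 s: the target sits on the dome about 0.7° off level, the lighter right-hand objective (about 1 N) is back in the rack, and the heavier left-hand one (about 4 N) is held still and upright over the target, within about 1 mm of centre by measurement and with its nose about 35 mm above it.

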